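Start a long cure in the bench UV curing box

ROBOT

A 6-joint arm with a two-finger parallel gripper is mounted at the origin on a cart in front of the work surface, level with it; the furniture and walls round the work are solid. World frame = base frame: x ahead of the robot, y to its left, z up, the work surface at z = 0. Lengths are in mm, angles in rad, forces in N, time in s.
With the tool pointing down it reaches from about 300 to 775 mm from the base axis. Payload 14.6 kg.
Tool frame: the origin (TCP) lies on the centre line of the jaws, within the pads' length; the fingertips stand 19 mm ahead of it and the grasp point (between the pads) is the TCP (bot.tip_reach is the distance from the TCP to the fingertips, in mm); y points along the fingers, x is the direction in which the jaws open and shut, and the axes are right-handed (so a half turn about y gives the same grasp; the last joint's range is limited). The gripper opens to 85 mm and grips with 20 to 120 N. Pads are 22 mm wide; open, the fingers measure 114 mm over their backs; the gripper's body (76 mm by 85 mm) begins 54 mm behind the grasp point. The pads swing forward as they close: fully open they stand 13 mm farther back than shut.
Start: joints at [1.273, 0.3, 1.521, -0, 1.321, -0.067], TCP at [125.814, 535.407, 250.281] pointing down, gripper open.
Joint ranges: [-3.03, 3.03], [-0.79, 2.21], [0.23, 2.52], [-1.04, 4.18], [0, 3.07], [-2.55, 2.55]. Speed limits (rad/s): [2.22, 2.22, 2.57, 3.14, 3.14, 3.14].

INTERFACE

Orientations are given as a unit quaternion [w, x, y, z].
In Python, from rig import bot gives the robot as it stands. Calls block until the motion is done:
- bot.move_to(position, orientation): joint-space move of the TCP to a pose.
- bot.servo_line(position, attitude=None, speed=150, until_force=None): straight line of the TCP; attitude=None keeps the orientation; speed is the mean speed in mm/s. With until_force (N) it stops when the force on the tool has changed by that much, and returns True; else False.
- bot.move_joints(angles): joint-space move.
- bot.move_gripper(opening, grip_force=None): finger opening in mm; grip_force is the grip in N (None keeps the last); returns when the fingers have stopped.
- bot.dwell(seconds).
- bot.ik(position, orientation): joint angles nearest the present ones, or None.
- bot.read_state(): the state.
- bot.read_camera(name): name is "scene" or "side" or "wrist"; returns a dict with "image" (400x640x3 uint8, blue, green, red), "depth" (400x640 float32, mm along the optical axis (not along the pixel's ray), 0 where there is no reading), "fovy" (degrees; the focal length in pixels is half the picture's height over the tangent of half this angle, whatever the lens; pixels are square), "cx", "cy" (the principal point, pixels), "eye" and "attitude" of the camera in the world; the wrist camera has in their place "mount" (4x4, takes a point from camera to tool coordinates, whose origin is the TCP and whose axes are the tool frame's). Camera axes: x right, y down, z forward; pixel columns grow to the right and rows downward; lengths in mm; the calibration is good to about 2 mm. A picture is of the moment at which its call begins: read the wrist's pose just before it.
A pose or a line that the arm cannot do raises bot.MotionError and nothing moves.
- bot.finish_job(): hands the job in, once; it reports no verdict.
The state is a dict: "clock": time; "joint_positions": joint angles; "qvel": joint speeds; "effort": joint torques, N m; "ee_pos": TCP position; "tool_rot": TCP orientation; "ft_force": force on the tool from outside, world axes, zero at the start; "moment": the same for the moment, N m; "grip_width": finger opening in mm.
Only numpy, scipy, OpenCV 4.12 (cv2) and the standard library are available. Lean on these libraries where they do the work, as an engineer would, in place of code of your own. Each camera call takes 0.05 s, during which the arm holds its last target.

TASK

The painted test panel is lying in the UV curing box. With closed fingers push the lid fully shut so that no light gets out, then press the far end of the power rocker to switch the box on, push in the right-hand (long cure) selector key until it stays down and its neighbour pops up, and last press the round start key fully in and let it come back up. Only push and press: do not lift the lid or pick anything up, do not work the controls out of this order, and leave the things standing round the box where they are.

Things in the scene. Friction and masses are not known exactly. Their poses are not given: they have to be found in the camera images.
- cure_box: White UV curing box, fixed, 260 mm deep (x) x 240 wide (y) x 130 high when shut. Origin: centre of its underside; x points from its front to its back, y to its left. Rear 160 mm: chamber, rim 110 mm high, dark steel lid. Front 100 mm: grey control deck rising to the back at 18 deg, 55 to 87 mm high; black controls left to right: rocker, short cure key, long cure key, round start key.
- lid (a joint): Angle of the lid in rad: 0 = fully shut, grows as the lid opens (its limit is 1.25). It starts between 0.6 and 1.0, stays where it is left on a friction hinge (1 to 3 N on the lip moves it) and carries 28 small lamps underneath.
- lid_hinge (a point): Point on the lid's hinge line, in the middle of the box's width at the back, 114 mm above the bench. Hinge line along the box's y axis. Does not move with the lid.
- lid_lip (a point): Point on top of the lid's black finger lip (80 mm wide, 10 mm thick, middle of the lid's front edge), 7 mm behind the lip's front edge, 172 mm from the hinge line. Axes turn with the lid: x from lip to hinge, z out of the lid's top. The lid is a flat plate 240 mm wide; lid top 15 mm, lip top 11 mm above the hinge line when shut.
- power_rocker (a joint): Angle of the power rocker in rad: 0 = off (near half down, far half standing up), 0.40 = on (far half down). Over-centre: past about 0.20 it snaps over by itself and stays. About 4 N on the far end starts it.
- rocker_far_end (a point): Point to press on the power rocker: top of its far half, 16 mm behind the pivot on its middle line. The rocker is 44 mm long (front to back up the slope) and 26 mm wide, in a low surround; this point goes down about 6 mm when the rocker is pressed on.
- long_key (a joint): Travel of the right-hand (long cure) selector key in m: 0 = up, 0.005 = down. Latching: about 3 N starts it, past half way it snaps down and stays down, and the short cure key pops up (the two are interlocked). Starts up.
- long_key_top (a point): Centre of the top face of the long cure key: rectangular cap 24 mm wide x 30 mm up the slope, its top 10 mm above the deck when up, 5 mm when down. The key moves square to the sloping deck; three small raised bars behind it on the deck. Site z axis: out of the deck.
- short_key (a joint): How far the left-hand (short cure) selector key stands up, in m: 0 = down, 0.005 = up. Starts down; it comes up by itself when the long cure key is pushed in. Same cap as the long cure key, one raised bar behind it; not to be pressed.
- start_key (a joint): Travel of the round start key in m: 0 = up, 0.005 = fully in. Springs back when let go; 4 N pushes it fully in.
- start_key_top (a point): Centre of the top face of the round start key: 29 mm diameter, its top 10 mm above the deck when up; it moves square to the sloping deck. Site z axis: out of the deck.
- brass_nut: Loose brass hexagon nut from a spray gun, 31 mm across, 13 mm high, lying beside the box. Origin: centre of its underside. Leave alone.
- paint_cup: Loose small clear sample cup, 56 mm diameter, 51 mm high, beside the box. Origin: centre of its underside. Leave alone.
- dropper: Loose brown dropper bottle, 37 mm diameter, 117 mm high, standing beside the box. Origin: centre of its underside. Leave alone.

How it is judged (in metres and radians):
On the way, in this order (a step that is already met when the one before it is completed fails the run):
1. the lid is pushed fully shut (value of joint lid below 0.04 rad), for 0.2 s.
2. the power rocker is pressed on, with the lid shut (value of joint lid below 0.04 rad and value of joint power_rocker above 0.34 rad), for 0.2 s.
3. the long cure key is latched down and the short cure key has popped up (all of step 2 and value of joint each of long_key, short_key above 0.004 m), for 0.2 s.
4. the round start key is pressed fully in (all of step 2 and value of joint each of long_key, start_key above 0.004 m), for 0.05 s.
At the end, for the whole second after the job is handed in: Lid shut (within 0.04 rad), power rocker on (over 0.34 rad), long cure key latched (over 4 mm), short cure key up (over 4 mm), start key back up (under 1 mm), the loose things upright where they stood (all of step 3 and value of joint start_key below 0.001 m and angle between each of brass_nut, paint_cup, dropper's own z axis and vertical below 0.2 rad); the robot touches nothing.
It fails at once if the power rocker was switched on while the lid was still open (value of joint power_rocker above 0.25 rad and value of joint lid above 0.06 rad).
It fails at once if a selector key was pressed over before the power was on (value of joint long_key above 0.003 m and value of joint power_rocker below 0.2 rad).
It fails at once if the start key was pressed before the long cure key was latched (value of joint start_key above 0.003 m and value of joint long_key below 0.0025 m).
It fails at once if the lid was lifted further open instead of pushed shut (value of joint lid above 1.12 rad).
It fails at once if a thing beside the box was moved, lifted or knocked (distance of any of brass_nut, paint_cup, dropper from where it was at the start of the episode above 0.02 m).
It also fails if it takes over 48 s, if anything falls off the work surface, if the arm or the gripper's body presses on something with over 40 N, if the wrist force passes 120 N, or if a joint passes its speed limit or range.

## Working session

There is one attempt and no reset: what is moved stays moved. The work goes in short steps, each a Python script; the robot and the scene stay as the last script left them, time stands still between calls to the robot, and variables do not carry over. Pictures are saved under pics/ and viewed, and the job is handed in when it is done.

```bash
ls; mkdir -p pics; python3 - <<'E'
from rig import bot
import cv2, numpy as np
s=bot.read_state();print(s['clock'],s['ee_pos'],s['tool_rot'],s['grip_width'],bot.tip_reach)
for n in ['scene','side','wrist']:
    c=bot.read_camera(n);cv2.imwrite(f'pics/{n}0.png',c['image']);np.savez(f'{n}0.npz',**c)
    print(n,{k:v for k,v in c.items() if k not in('image','depth')})
E
```

```text
pics
0.0 [125.75218551 535.20141395 249.70439614] [-0.55399412  0.55448596  0.43875851 -0.43946195] 85.45504652355292 19.0
scene {'fovy': 44.83253062946193, 'cx': 324.2531114646128, 'cy': 199.8649532665348, 'eye': array([ -62.53319999, -667.84204633,  581.80149817]), 'attitude': array([-0.48188576,  0.78924805, -0.32531645,  0.19759258])}
side {'fovy': 45.27971394150586, 'cx': 316.63009702838673, 'cy': 197.30310120106168, 'eye': array([ 185.3899175 , -992.74393104,  710.16675546]), 'attitude': array([-0.49060438,  0.85130631, -0.16208861,  0.09117122])}
wrist {'fovy': 59.84468777261684, 'cx': 312.87499753771823, 'cy': 191.73304200400548, 'mount': array([[ 9.99998363e-01, -9.92304837e-04, -1.51319347e-03,
         1.47326869e-01],
       [ 1.10296987e-03, -3.28681767e-01,  9.44440088e-01,
        -1.22343708e+02],
       [-1.43453157e-03, -9.44440211e-01, -3.28680134e-01,
         8.62934632e+01],
       [ 0.00000000e+00,  0.00000000e+00,  0.00000000e+00,
         1.00000000e+00]])}
```

View pics/scene0.png

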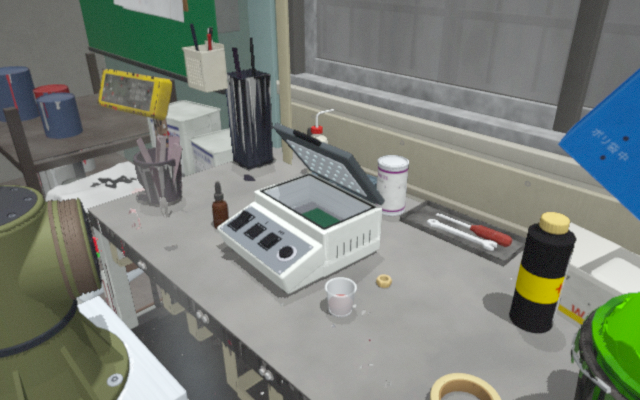

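View pics/side0.png

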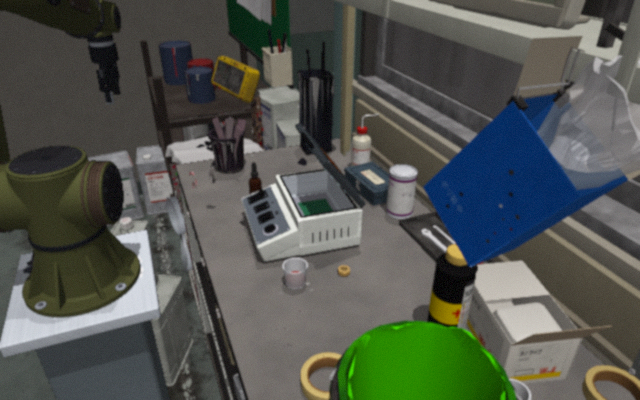

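View pics/wrist0.png

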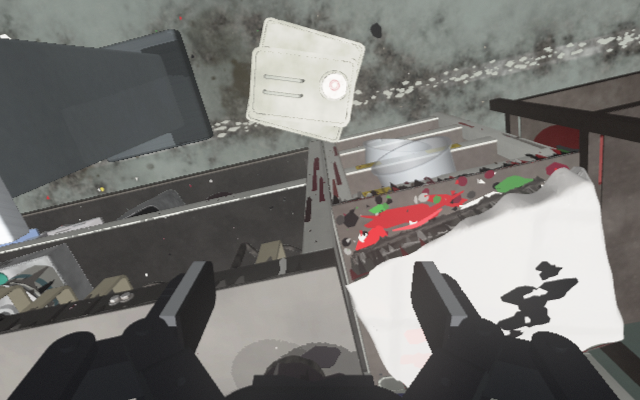

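The scene and side views show the box, with its lid open, at about (300,225) in the scene view. The controls run from (240,220) to (285,252). The wrist camera does not see the box yet. Next I'll zoom in and get the box frame from depth.

```bash
cat > h.py <<'E'
import numpy as np, cv2
from scipy.spatial.transform import Rotation as R
def rot(q): return R.from_quat([q[1],q[2],q[3],q[0]]).as_matrix()
def quat(M): q=R.from_matrix(M).as_quat(); return np.array([q[3],q[0],q[1],q[2]])
def cam(c,pose=None):
    f=200/np.tan(np.radians(float(c['fovy']))/2)
    if 'mount' in c:
        p,q=pose; T=np.eye(4);T[:3,:3]=rot(q);T[:3,3]=p; T=T@c['mount']; return f,T[:3,:3],T[:3,3]
    return f,rot(c['attitude']),np.array(c['eye'])
def ray(c,u,v,pose=None):
    f,A,e=cam(c,pose); d=np.stack([(np.asarray(u)-c['cx'])/f,(np.asarray(v)-c['cy'])/f,np.ones_like(np.asarray(u,float))],-1)
    return e,d@A.T
def cloud(c,pose=None):
    v,u=np.mgrid[0:400,0:640]; e,d=ray(c,u.astype(float),v.astype(float),pose); return e+d*c['depth'][...,None]
def plane_pt(c,u,v,n,d0,pose=None):
    e,d=ray(c,u,v,pose); t=(d0-e@n)/(d@n); return e+d*t[...,None] if np.ndim(t) else e+d*t
def proj(c,P,pose=None):
    f,A,e=cam(c,pose); q=(np.asarray(P)-e)@A; return np.stack([f*q[...,0]/q[...,2]+c['cx'],f*q[...,1]/q[...,2]+c['cy']],-1)
E
python3 - <<'E'
from h import *
c=dict(np.load('scene0.npz'));
cv2.imwrite('pics/sc_crop.png',cv2.resize(c['image'][110:310,190:410],None,fx=3.5,fy=3,interpolation=cv2.INTER_CUBIC)[:600,:770])
P=cloud(c)
for u,v in [(300,270),(230,195),(420,300),(240,222),(260,240),(285,252),(310,260),(350,240),(270,265),(330,165),(340,165),(300,215),(320,216),(220,215),(340,300)]:
    print((u,v),P[v,u].round(1))
c2=dict(np.load('side0.npz'));P=cloud(c2)
cv2.imwrite('pics/si_crop.png',cv2.resize(c2['image'][115:295,220:420],None,fx=4,fy=3.3,interpolation=cv2.INTER_CUBIC))
E
```

```text
(300, 270) [ 427.9 -107.7   52.7]
(230, 195) [ 5.745e+02  3.349e+02 -3.000e-01]
(420, 300) [ 5.712e+02 -2.814e+02  2.000e-01]
(240, 222) [434.   85.8  74.5]
(260, 240) [ 4.196e+02 -3.000e-01  7.450e+01]
(285, 252) [423.1 -71.9  78.1]
(310, 260) [ 450.7 -110.8   65.6]
(350, 240) [ 554.6 -117.1   66.7]
(270, 265) [393.7 -62.1  58.3]
(330, 165) [582.  -33.1 195.7]
(340, 165) [563.3 -78.5 215.1]
(300, 215) [499.9 -30.4 111.2]
(320, 216) [592.7   7.9  57.3]
(220, 215) [456.6 200.   37.7]
(340, 300) [ 429.1 -209.5   39.9]
```

View pics/sc_crop.png

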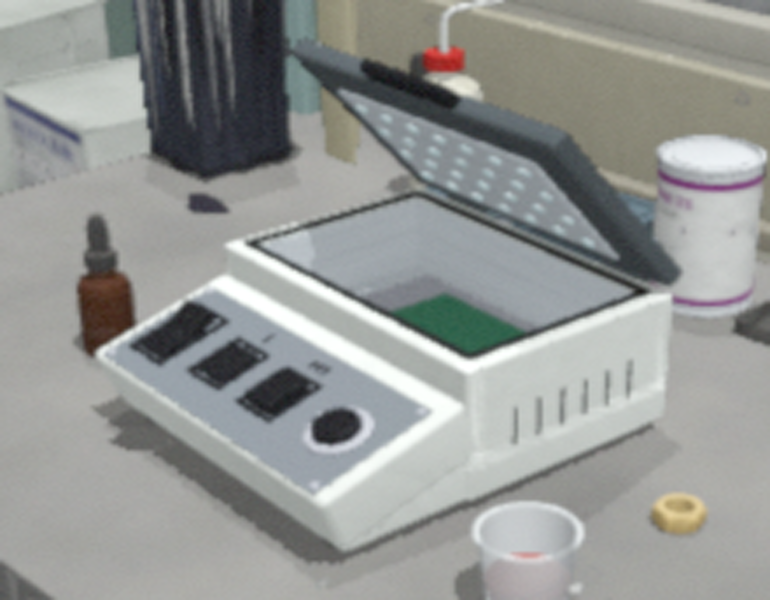

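View pics/si_crop.png

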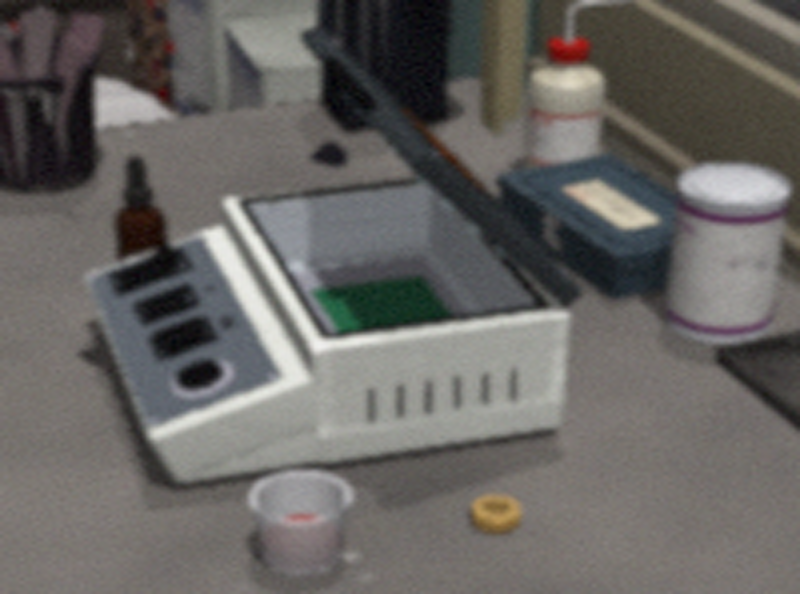

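The crops show the rocker at scene (240,218), the short key at (255,230), the long key at (270,241) and the round key at (286,252). The dropper is to the left of the box; the cup and nut are to the right. Now I'll fit planes to the deck, side wall and lid.

```bash
python3 - <<'E'
from h import *
def fit(Q,tol=3):
    m=np.median(Q,0)
    best=None; rng=np.random.default_rng(0)
    for _ in range(200):
        a=Q[rng.choice(len(Q),3,replace=False)]; n=np.cross(a[1]-a[0],a[2]-a[0]); 
        if np.linalg.norm(n)<1e-6: continue
        n/=np.linalg.norm(n); k=abs((Q-a[0])@n)<tol
        if best is None or k.sum()>best.sum(): best=k
    q=Q[best]; m=q.mean(0); n=np.linalg.svd(q-m)[2][2]; return m,n,best.sum(),len(Q)
def crop2px(a): return (np.array(a)/[3.5,3]+[190,110]).astype(np.int32)
def crop2pxs(a): return (np.array(a)/[4,3.3]+[220,115]).astype(np.int32)
polys={'deck':[(195,300),(420,410),(320,480),(125,350)],'wall':[(480,380),(655,305),(655,380),(480,440)],
'lidunder':[(350,100),(540,150),(600,245),(430,185)]}
c=dict(np.load('scene0.npz'));P=cloud(c)
for k,p in polys.items():
    m=np.zeros((400,640),np.uint8);cv2.fillPoly(m,[crop2px(p)],1);m=(m>0)&(c['depth']>0)
    r=fit(P[m]);print('scene',k,r[0].round(1),r[1].round(4),r[2:],'yaw',np.degrees(np.arctan2(r[1][1],r[1][0])))
c=dict(np.load('side0.npz'));P=cloud(c)
polys={'deck':[(195,250),(260,380),(160,420),(100,280)],'wall':[(340,350),(550,320),(550,425),(330,430)]}
for k,p in polys.items():
    m=np.zeros((400,640),np.uint8);cv2.fillPoly(m,[crop2pxs(p)],1);m=(m>0)&(c['depth']>0)
    r=fit(P[m]);print('side',k,r[0].round(1),r[1].round(4),r[2:],'yaw',np.degrees(np.arctan2(r[1][1],r[1][0])))
E
```

```text
scene deck [434.4  -6.3  70.9] [ 0.3054 -0.0183 -0.9521] (np.int64(1708), 2265) yaw -3.4348219509768474
scene wall [ 562.9 -118.2   76.8] [0.0768 0.997  0.0029] (np.int64(1178), 1182) yaw 85.59381476324573
scene lidunder [592.3 -14.2 184.6] [ 0.7965 -0.0596  0.6017] (np.int64(1193), 1237) yaw -4.280055944162957
side deck [431.6  -2.5  70.2] [ 0.3099 -0.0218 -0.9505] (np.int64(918), 1224) yaw -4.030169243632982
side wall [ 564.6 -118.2   66.4] [7.74e-02 9.97e-01 7.00e-04] (np.int64(1457), 1566) yaw 85.56110020759577
```

The planes agree: box yaw is about -4.3° and the lid is at about 0.92 rad. The rough box centre is (517, 6). Next I'll close the fingers and look at the deck with the wrist camera.

```bash
cat >> h.py <<'E'
YAW=np.radians(-4.35); ex=np.array([np.cos(YAW),np.sin(YAW),0]); ey=np.array([-np.sin(YAW),np.cos(YAW),0]); ez=np.array([0,0,1.])
def tool(tilt): # tilt>0: tool points down and to the back (tilt=18deg -> square to deck)
    t=np.radians(tilt); y=np.sin(t)*ex-np.cos(t)*ez; x=np.cos(t)*ex+np.sin(t)*ez
    return quat(np.stack([x,y,np.cross(x,y)],1))
E
python3 - <<'E'
from rig import bot
from h import *
q=tool(0); p=np.array([375,16,285.])
print(bot.ik(p,q))
bot.move_gripper(0)
bot.move_to(p,q)
s=bot.read_state();c=bot.read_camera('wrist');cv2.imwrite('pics/w1.png',c['image']);np.savez('w1.npz',p=s['ee_pos'],q=s['tool_rot'],**c)
print(s['clock'],s['ee_pos'],s['grip_width'],s['ft_force'],np.max(np.abs(s['qvel'])))
E
```

```text
[-5.50256744e-02 -1.33213832e-01  1.90831632e+00 -4.44089210e-16
  1.36649017e+00  2.08961480e-02]
2.9917 [375.11386142  16.43250019 284.97180441] 0.16633079432809128 [ 0.75256732 -0.29524919  0.21093642] 0.00582623745054065
```

View pics/w1.png

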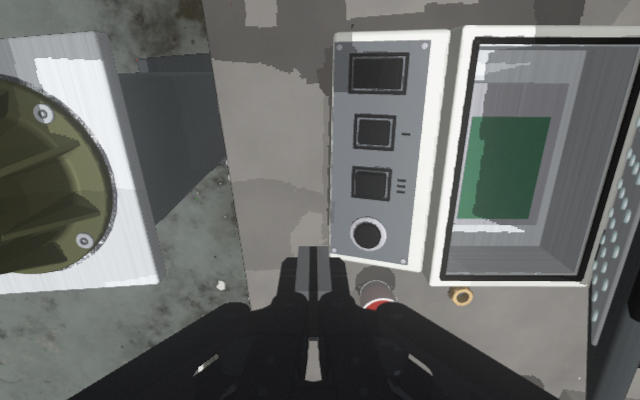

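The wrist view shows all four controls: rocker around (378,73), short key (374,132), long key (371,183) and start key (367,235). The closed fingertips at (314,250) are about 16 mm thick. Now I'll locate the controls precisely.

```bash
python3 - <<'E'
from h import *
c=dict(np.load('w1.npz')); pose=(c['p'],c['q']); P=cloud(c,pose)
B=np.stack([ex,ey,ez],1)
O=np.array([516.7,5.7,0])
# deck plane from grey deck pixels
g=c['image'].astype(int); d=c['depth']
m=np.zeros((400,640),np.uint8);cv2.fillPoly(m,[np.array([(340,50),(420,50),(405,258),(338,250)])],1)
gray=g.mean(2); mk=(m>0)&(gray>95)&(gray<160)
Q=P[mk]; mm=np.median(Q,0); 
for _ in range(4):
    A=np.c_[Q[:,:2],np.ones(len(Q))]; k,*_=np.linalg.lstsq(A,Q[:,2],rcond=None); r=Q[:,2]-A@k; Q=Q[abs(r)<max(1.0,2*r.std())]
n=np.array([-k[0],-k[1],1]);n/=np.linalg.norm(n);print('deck n(box)',(n@B).round(4),'tilt',np.degrees(np.arccos(n[2])),'yaw',np.degrees(np.arctan2(-n[1],-n[0])),'k',k, len(Q))
# box corners chamber rim etc
def bc(p): return ((p-O)@B).round(1)
dark=((gray<70)&(m>0)).astype(np.uint8)
N,l,st,ce=cv2.connectedComponentsWithStats(dark)
for i in range(1,N):
    if st[i,4]<150: continue
    u,v=ce[i]; pts=P[l==i]; h=(pts-Q.mean(0))@n
    print(i,st[i],ce[i].round(1),'world',P[int(v),int(u)].round(1),'box',bc(P[int(v),int(u)]),'h pct',np.percentile(h,[2,10,50,90,98]).round(1))
for name,uv in dict(rim_fl=(462,28),rimfr=(434,284),deck_fl=(334,34),deck_fr=(331,262),wallR=(500,284)).items(): print(name,bc(P[uv[1],uv[0]]))
big=cv2.resize(c['image'][30:270,320:440],None,fx=4,fy=2.5*1,interpolation=cv2.INTER_CUBIC);cv2.imwrite('pics/w1c.png',big)
E
```

```text
deck n(box) [-0.3089  0.0022  0.9511] tilt 17.994475838777635 yaw -4.759352301999388 k [ 3.23693141e-01 -2.69500274e-02 -7.08053149e+01] 8058
1 [ 348   53   61   42 2108] [376.6  72.7] world [437.1  95.8  73.4] box [-86.2  83.8  73.4] h pct [-0.1  1.6  5.5 11.9 13.5]
2 [353 114  43  37 382] [373.9 131.4] world [433.6  42.2  72. ] box [-85.6  30.1  72. ] h pct [0.6 1.2 2.2 3.1 3.6]
3 [358 120  32  26 740] [373.6 132.1] world [433.5  41.3  72.3] box [-85.6  29.2  72.3] h pct [2.  2.7 3.7 4.8 5.3]
5 [ 352  166   40   35 1069] [370.2 183.3] world [428.9  -8.8  76.3] box [-86.4 -21.1  76.3] h pct [ 0.6  1.6  8.   9.5 10.1]
9 [354 223  27  25 515] [366.9 235.1] world [423.4 -65.9  76.8] box [-87.6 -78.5  76.8] h pct [ 5.   7.2  8.5  9.5 10.3]
rim_fl [-26.4 116.6 107.2]
rimfr [ -22.2 -117.   108.9]
deck_fl [-123.9  117.1   54.3]
deck_fr [-135.6    6.7  275. ]
wallR [  44.2 -117.2  108.6]
```

View pics/w1c.png

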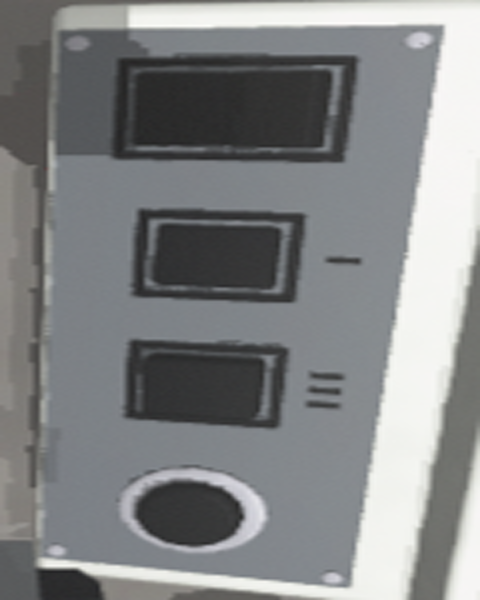

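Controls located and consistent with the fixed cameras. Now I'll close the lid by following the lip's arc.

```bash
cat >> h.py <<'E'
O=np.array([516.7,5.7,0]); B=np.stack([ex,ey,ez],1)
def W(b): return O+B@np.asarray(b,float)
E
python3 - <<'E'
from h import *
c=dict(np.load('w1.npz')); pose=(c['p'],c['q'])
n=np.array([3.23693141e-01*-1,2.69500274e-02,1]);s=np.linalg.norm(n);n/=s;d0=-70.8053149/s
for k,u,v,h in [('rocker_surround',378.7,73.2,1.5),('short',374.2,132,5),('long',371.2,184,10),('start',367.5,234.8,10)]:
    p=plane_pt(c,u,v,n,d0+h,pose); print(k,p.round(1),((p-O)@B).round(1))
E
python3 - <<'E'
from rig import bot
from h import *
q=tool(0)
def lip(th,r=167): return np.array([130-r*np.cos(th)+11*np.sin(th),0,114+r*np.sin(th)+11*np.cos(th)])
def tcp(th,up=0): return W(lip(th)+[8,0,19+up])
bot.move_to(tcp(.92,60),q)
print(bot.read_state()['clock'],bot.read_state()['ft_force'])
hit=bot.servo_line(tcp(.92,-6),speed=80,until_force=1.5); s=bot.read_state(); print('contact',hit,s['clock'],((s['ee_pos']-O)@B).round(1),'expected z',tcp(.92)[2],s['ft_force'].round(1))
c=bot.read_camera('scene');cv2.imwrite('pics/s1.png',cv2.resize(c['image'][90:310,190:410],None,fx=2.7,fy=2.7))
E
```

```text
rocker_surround [440.   94.5  70.7] [-83.2  82.7  70.7]
short [434.4  41.5  73.9] [-84.8  29.4  73.9]
long [429.7  -9.1  79. ] [-85.7 -21.3  79. ]
start [424.7 -64.7  78.9] [-86.4 -77.2  78.9]
3.8333 [-1.11073578  0.33364008  0.31545336]
contact True 4.5333 [ 44.6   0.  272.5] expected z 272.5294922691512 [0.3 0.8 0.9]
```

View pics/s1.png

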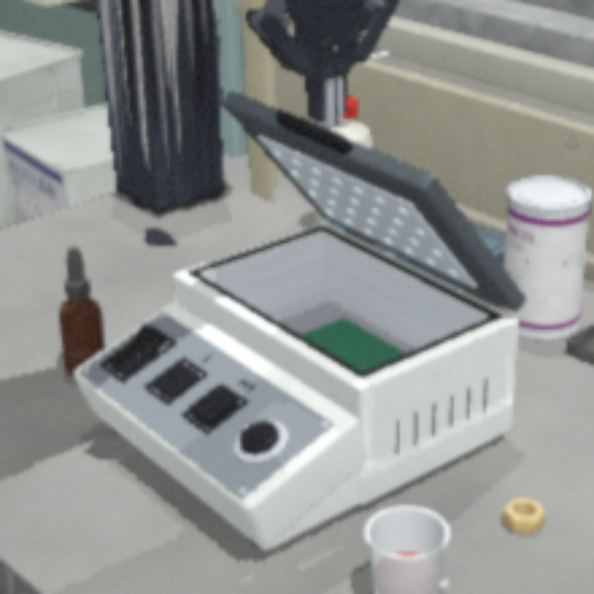

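The fingertip, at about (330,110) in the crop, is right over the lip and made contact at the predicted height. Now following the arc down.

```bash
python3 - <<'E'
from rig import bot
from h import *
def lip(th,r=167): return np.array([130-r*np.cos(th)+11*np.sin(th),0,114+r*np.sin(th)+11*np.cos(th)])
def tcp(th,up=0): return W(lip(th)+[8,0,19+up])
for th in list(np.linspace(.92,0.1,8)[1:])+[0.03]:
    hit=bot.servo_line(tcp(th,-1),speed=90,until_force=15); s=bot.read_state(); print(round(th,2),hit,((s['ee_pos']-O)@B).round(1),s['ft_force'].round(1))
    if hit: break
s=bot.read_state()
if not hit:
    p=s['ee_pos'].copy(); p[2]-=15
    hit=bot.servo_line(p,speed=30,until_force=15); s=bot.read_state(); print('final',hit,((s['ee_pos']-O)@B).round(1),s['ft_force'].round(1))
bot.dwell(.3); print(bot.read_state()['clock'],bot.read_state()['ft_force'])
c=bot.read_camera('scene');np.savez('s2.npz',**c);cv2.imwrite('pics/s2.png',cv2.resize(c['image'][90:310,190:410],None,fx=2.7,fy=2.7))
E
```

```text
0.8 True [3.220e+01 1.000e-01 2.625e+02] [ 0.1 -0.3  1.1]
5.1333 [ 0.55306845 -0.1204776  -0.91995439]
```

View pics/s2.png

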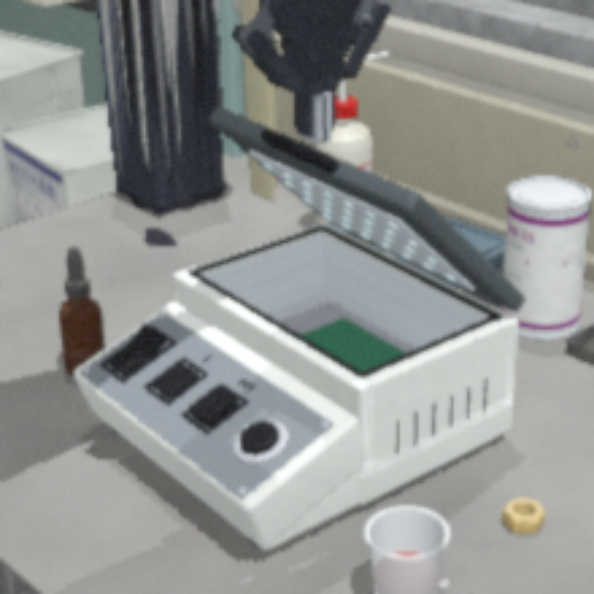

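The lid has swung lower, but a transient tripped the force stop even though the force afterwards is about 1 N. I'll continue with a higher threshold and lower speed.

```bash
python3 - <<'E'
from rig import bot
from h import *
def lip(th,r=167): return np.array([130-r*np.cos(th)+11*np.sin(th),0,114+r*np.sin(th)+11*np.cos(th)])
def tcp(th,up=0): return W(lip(th)+[8,0,19+up])
th=.80
while th>0.06:
    th=max(th-.1,.05)
    hit=bot.servo_line(tcp(th,-1),speed=70,until_force=35); s=bot.read_state(); print(round(th,2),hit,((s['ee_pos']-O)@B).round(1),'want',((tcp(th,-1)-O)@B).round(1),s['ft_force'].round(1))
    if hit and np.linalg.norm(s['ft_force'])>10: break
for i in range(4):
    p=s['ee_pos'].copy(); p[2]-=12
    hit=bot.servo_line(p,speed=25,until_force=18); bot.dwell(.1); s=bot.read_state(); print('final',hit,((s['ee_pos']-O)@B).round(1),s['ft_force'].round(1))
    if s['ft_force'][2]>8 or s['ee_pos'][2]<138: break
bot.dwell(.3); print(bot.read_state()['clock'],bot.read_state()['ft_force'])
c=bot.read_camera('scene');np.savez('s3.npz',**c);cv2.imwrite('pics/s3.png',cv2.resize(c['image'][90:310,190:410],None,fx=2.7,fy=2.7))
E
```

```text
0.7 False [ 17.5  -0.  248.1] want [ 17.4  -0.  248. ] [ 0.9  0.3 -0.5]
0.6 False [  6.5  -0.  235.5] want [  6.4  -0.  235.4] [ 0.3 -0.1 -0.6]
0.5 False [ -3.3   0.  221.7] want [ -3.3   0.  221.7] [1.  0.4 0.5]
0.4 False [-11.7   0.  207. ] want [-11.5   0.  207.2] [-0.5  0.3  0.5]
0.3 False [-18.5  -0.  191.5] want [-18.3   0.  191.9] [0.8 0.6 0.6]
0.2 False [-23.7   0.  175.5] want [-23.5  -0.  176. ] [-0.5  0.2  0.2]
0.1 False [-27.3  -0.  159.2] want [-27.1   0.  159.6] [-0.4  0.8 -0.2]
0.05 False [-28.4   0.  151. ] want [-28.2  -0.  151.3] [ 0.1 -0.1 -0.2]
final True [-28.    0.  147.9] [-5.5  0.7 12.1]
8.9833 [-4.70428985  0.82462556 12.75857141]
```

View pics/s3.png

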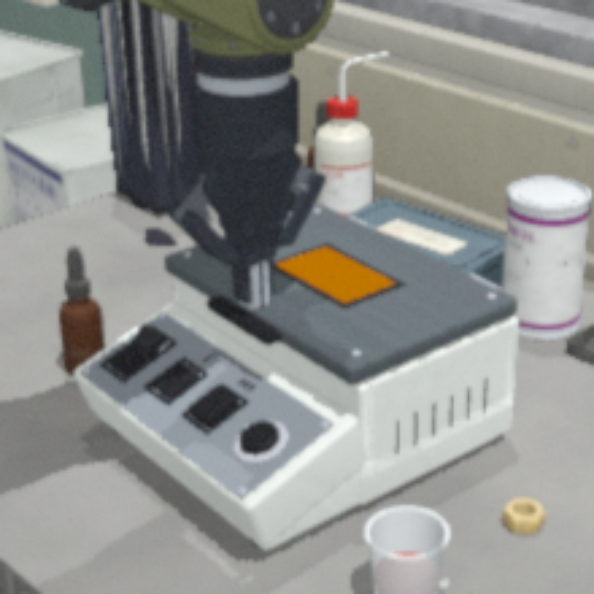

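The lid is shut: the fingertip stands at 128.9 mm (lid top is 129 mm) with 13 N reaction. Next I'll retreat, check the lid plane, and press the far end of the rocker.

```bash
cat >> h.py <<'E'
def tcp_for(pt,tilt,dx=0,back=0):
    """TCP (world) so that the tip face point dx (mm along tool x) sits at box point pt, backed off by back mm along tool axis"""
    t=np.radians(tilt); x=np.array([np.cos(t),0,np.sin(t)]); y=np.array([np.sin(t),0,-np.cos(t)])
    return W(np.asarray(pt,float)-dx*x-(19+back)*y)
E
python3 - <<'E'
from rig import bot
from h import *
s=bot.read_state(); p=s['ee_pos'].copy(); p[2]+=45; bot.servo_line(p,speed=150)
T=8; y=82.7
bot.move_to(tcp_for([-69,y,125],T,8),tool(T))
c=bot.read_camera('scene');np.savez('s4.npz',**c);P=cloud(c)
m=np.zeros((400,640),np.uint8);cv2.fillPoly(m,[np.array([(318,205),(360,205),(335,222),(322,215)])],1)
Q=P[(m>0)&(c['depth']>0)];A=np.c_[(Q-O)@ex,(Q-O)@ey,np.ones(len(Q))];k=np.linalg.lstsq(A,Q[:,2],rcond=None)[0];print('lid plane',k,'med z',np.median(Q[:,2]))
bot.servo_line(tcp_for([-69,y,90],T,8),speed=80)
f0=bot.read_state()['ft_force'];print(f0)
for i in range(4):
    hit=bot.servo_line(tcp_for([-69,y,76],T,8),speed=25,until_force=14); s=bot.read_state()
    zc=s['ee_pos'][2]-tcp_for([-69,y,0],T,8)[2]; print(hit,'corner z',zc.round(1),s['ft_force'].round(1),s['clock'])
    if not hit or zc<81: break
bot.dwell(.2); print(bot.read_state()['ft_force'])
c=bot.read_camera('wrist');cv2.imwrite('pics/w5.png',c['image'])
c=bot.read_camera('scene');cv2.imwrite('pics/s5.png',cv2.resize(c['image'][180:290,200:320],None,fx=5,fy=5))
E
```

```text
lid plane [5.51745481e-03 1.66596175e-02 1.30712123e+02] med z 129.348238342395
[-0.12283924  0.49467451 -0.71594338]
True corner z 79.4 [-6.4 -1.1 14.8] 11.125
[-5.41765144 -1.76291871 13.25669563]
```

View pics/s5.png

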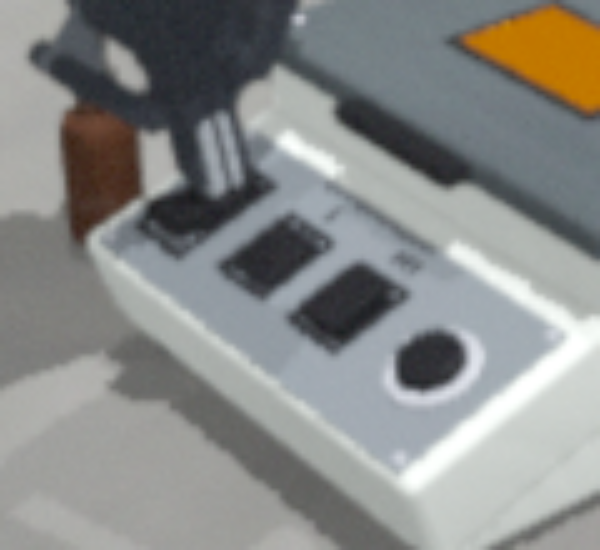

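View pics/w5.png

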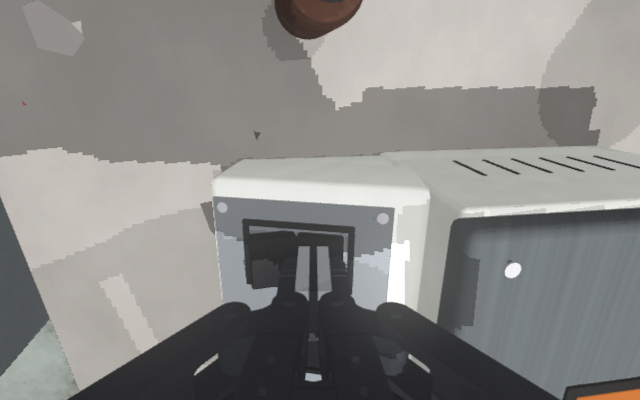

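The far half is down (corner stopped at 79.4 mm against 14 N) and the near half stands up around (270,255) in the wrist view. The dropper is untouched. Next I'll move over the long key and check the rocker from there.

```bash
python3 - <<'E'
from rig import bot
from h import *
p=bot.read_state()['ee_pos'].copy(); p[2]+=60; bot.servo_line(p,speed=150)
K=[-85.7,-21.3,79.]
bot.move_to(tcp_for(K,18,0,60),tool(18))
s=bot.read_state();c=bot.read_camera('wrist');cv2.imwrite('pics/w6.png',c['image']);np.savez('w6.npz',p=s['ee_pos'],q=s['tool_rot'],**c)
print(s['clock'],s['ft_force'])
E
```

```text
12.4833 [0.06087185 0.22114676 0.35661358]
```

View pics/w6.png

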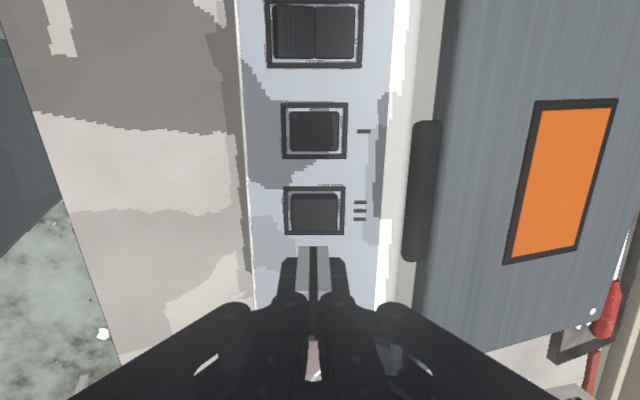

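The view shows the rocker at (314,32) with its halves divided, the short key at (313,131) and the long key at (314,211). The long key lines up with the fingers. I'll confirm the rocker's tilt from depth, then press the key.

```bash
python3 - <<'E'
from h import *
c=dict(np.load('w6.npz'));P=cloud(c,(c['p'],c['q']));
n=np.array([-0.309,0,0.951])
def h(u,v): q=(P[v-4:v+5,u-4:u+5].reshape(-1,3)-O)@B; return (np.median(q@n)).round(1)
print('near',h(285,32),h(305,32),'far',h(325,32),h(345,32),'deck',h(260,90),h(262,170),h(375,165),'short',h(314,131),'long',h(314,211))
m=((c['image'].mean(2)<75)).astype(np.uint8)
E
python3 - <<'E'
from rig import bot
from h import *
K=[-85.7,-21.3,79.]
bot.servo_line(tcp_for(K,18,0,6),speed=120)
for i in range(4):
    hit=bot.servo_line(tcp_for(K,18,0,-8),speed=25,until_force=14); bot.dwell(.1); s=bot.read_state()
    d=np.dot(s['ee_pos']-tcp_for(K,18,0,0),-np.array(ex*-.309+ez*.951)); print(hit,'travel below nominal top',d.round(2),s['ft_force'].round(1),s['clock'])
    if not hit or (d>3 and s['ft_force'][2]>8): break
bot.servo_line(tcp_for(K,18,0,60),speed=150); bot.dwell(.2)
s=bot.read_state();c=bot.read_camera('wrist');cv2.imwrite('pics/w7.png',c['image']);np.savez('w7.npz',p=s['ee_pos'],q=s['tool_rot'],**c)
P=cloud(c,(s['ee_pos'],s['tool_rot']));n=np.array([-0.309,0,0.951])
def h(u,v): q=(P[v-4:v+5,u-4:u+5].reshape(-1,3)-O)@B; return (np.median(q@n)).round(1)
print('deck',h(260,90),h(262,170),'short',h(314,131),'long',h(314,211),s['clock'])
E
```

```text
near 103.1 98.9 far 96.4 96.8 deck 91.4 91.5 91.4 short 95.2 long 100.4
True travel below nominal top 5.72 [-9.8 -0.8 16.4] 13.7333
deck 91.5 91.6 short 100.2 long 95.2 14.525
```

View pics/w7.png

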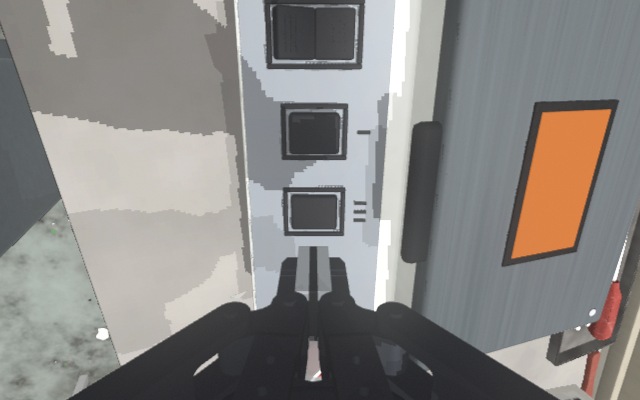

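The keys have swapped: the short key rose 5 mm to 100.2 and the long key dropped 5 mm to 95.2, measured along the deck normal. The rocker is still on. Now the start key.

```bash
python3 - <<'E'
from rig import bot
from h import *
K=[-86.4,-77.2,78.9]
bot.move_to(tcp_for(K,18,0,60),tool(18))
bot.servo_line(tcp_for(K,18,0,8),speed=120)
for i in range(4):
    hit=bot.servo_line(tcp_for(K,18,0,-8),speed=25,until_force=14); bot.dwell(.2); s=bot.read_state()
    d=np.dot(s['ee_pos']-tcp_for(K,18,0,0),-np.array(ex*-.309+ez*.951)); print(hit,'travel',d.round(2),s['ft_force'].round(1),s['clock'])
    if not hit or (d>3 and s['ft_force'][2]>8): break
bot.servo_line(tcp_for(K,18,0,110),speed=150)
# view from a bit to the right so that all four controls are seen
bot.move_to(W([-140,0,270]),tool(0)); bot.dwell(.2)
s=bot.read_state();c=bot.read_camera('wrist');cv2.imwrite('pics/w8.png',c['image']);np.savez('w8.npz',p=s['ee_pos'],q=s['tool_rot'],**c)
P=cloud(c,(s['ee_pos'],s['tool_rot']))
n=np.array([-0.309,0,0.951])
for k,b in dict(near=[-97,82.7,75],far=[-68,82.7,80],short=[-85,29.4,76],long=[-85.7,-21.3,76],start=[-86.4,-77.2,78.9],deck=[-83,4,71]).items():
    u,v=proj(c,W(b),(s['ee_pos'],s['tool_rot'])).round().astype(int); q=(P[v-3:v+4,u-3:u+4].reshape(-1,3)-O)@B; print(k,u,v,np.median(q@n).round(1))
c=bot.read_camera('scene');cv2.imwrite('pics/s8.png',c['image']);print(s['clock'],s['ft_force'])
P0=cloud(dict(np.load('scene0.npz')));P1=cloud(c)
m=np.zeros((400,640),np.uint8);cv2.fillPoly(m,[np.array([(300,210),(365,205),(335,222),(305,215)])],1);print('lid z',np.median(P1[m>0],0))
E
```

```text
True travel 5.95 [-10.5   0.7  17.7] 16.275
near 365 73 101.3
far 400 73 96.9
short 376 135 100.2
long 372 187 95.3
start 369 241 100.6
deck 375 160 91.7
17.9417 [ 1.22885326  0.09264479 -0.72133028]
lid z [524.28119781 -94.05162609 129.3370142 ]
```

View pics/w8.png

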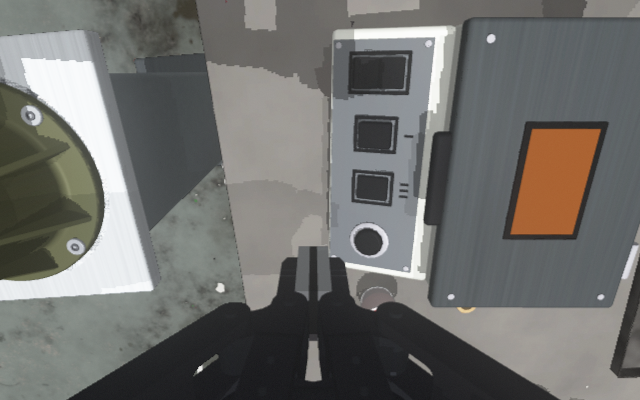

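View pics/s8.png

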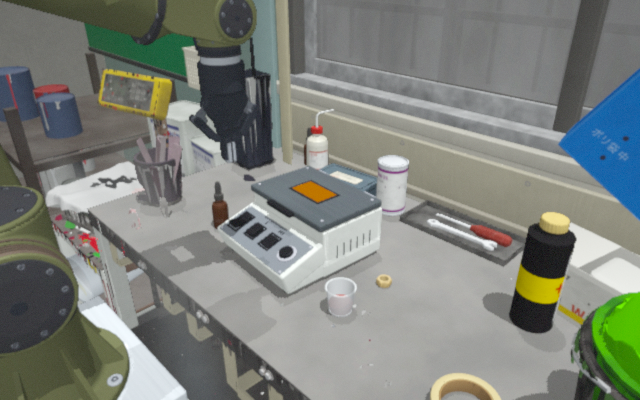

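The lid is shut with its top at 129.3 mm. The rocker is on, the long key is down, the short key is up, and the start key is back up. The dropper (220,205), cup (340,297) and nut (384,281) sit where they were. The arm is clear, so I'm handing in.

```bash
python3 -c "
from rig import bot
bot.finish_job(); print(bot.read_state()['clock'])"
```

```text
the job is handed in; nothing more can be done
the job is handed in; nothing more can be done
```

The curing box is shut and running the job as asked, handed in at about 18 s of the 48 s allowed. Closed fingers did everything: they swung the lid shut along its arc, pressed the far end of the rocker, pushed in the long cure key, then pressed and released the start key. No verdict is reported, so these are my own last measurements:

| Item | Last check |
|---|---|
| Lid | Top at 129.3 mm (129 mm when shut); it held about 13 N when pushed |
| Power rocker | Far half down, near half standing up (4.4 mm height difference at the two points measured) |
| Long cure key | Down about 5 mm, at 3.6 mm above the deck (5 mm stated) |
| Short cure key | Up about 5 mm, at 8.5 mm above the deck (10 mm stated) |
| Start key | Stopped at about 6 mm below its measured top under about 18 N, now back up |
| Dropper, cup, nut | Same positions as at the start, by eye in the scene picture |

- **False force stop:** a brief force spike stopped the lid push early, at about 0.8 rad. I carried on at a lower speed with a higher force limit.
- **Key heights:** both key tops read about 1.5 mm lower than stated, but the change between up and down was 5 mm on each.

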